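Lift the pine cone out of the display case with tongs

ROBOT

A 6-joint arm with a two-finger parallel gripper is mounted at the origin on the work surface. World frame = base frame: x ahead of the robot, y to its left, z up, the work surface at z = 0. Lengths are in mm, angles in degrees, forces in N, time in s.
With the tool pointing down it reaches from about 300 to 850 mm from the base axis. Payload 4.2 kg.
Tool frame: the origin (TCP) lies at the very end of the fingers, on their centre line; the grasp point (between the pads) lies 19 mm behind it (env.tcp_to_grasp is the distance from the TCP to the grasp point, in mm); z points along the fingers, y is the line along which they close (so a half turn about z gives the same grasp; the last joint's range is limited). The gripper opens to 91 mm and grips with 3 to 60 N. Pads are 32 mm wide; open, the fingers measure 118 mm over their backs; the gripper's body (76 mm by 178 mm) begins 60 mm behind the grasp point.
Start: joints at [66.234, 18.312, 89.639, -0, 72.044, -1.146], TCP at [221.164, 530.786, 179.076] pointing down, gripper open.
Joint ranges: [-177.97, 177.97], [-48.28, 115.42], [12.27, 149.76], [-77.06, 257.06], [2.81, 150.46], [-146.56, 146.56]. Speed limits (degrees/s): [147.25, 147.25, 180, 180, 180, 180].

INTERFACE

Orientations are given as [roll, pitch, yaw] about the fixed x, y, z axes, in that order (R = Rz(yaw) Ry(pitch) Rx(roll)).
In Python, from workcell import env gives the robot as it stands.
- The arm moves only by the tool move_arm, never from a script. Its argument "plan" is a list of rows, each a list of 3 entries, a list of its own where there are three numbers: the shift along the world's x, y, z in cm, then the turn about the world's z in degrees, then the closure, from 0 (fully open) to 1 (shut). In form: [[[x, y, z], turn, claw], ...]. A call has 1 to 5 rows; each row shifts and turns the commanded pose from where the row before left it; what a row does not reach is not made up. A row lasts 1/10 s, in which the tool goes at most 50 mm and 8.59 degrees, less where a joint would pass 70% of its speed; a pose out of reach is approached as far as the arm can. A call is refused whole if a number of a shift passes 5 or a number of a turn 8.59, either way. A call with a gripper value outside its range is refused whole. The fingers move at their own pace and stop on an object; "squeeze" is the grip in N (left out, the last holds). Time passes only in rows, so rows that do not move let the fingers close. It gives the time, the measured TCP pose, the force, the opening and the grip force at its end, in the units of the state.
- env.state(): the state, without advancing time (a new reading comes with each control period).
- env.grab_frame(name): name is "scene" or "top" or "wrist"; returns a dict with "frame" (420x560x3 uint8, red, green, blue), "z_map" (420x560 float32, mm along the optical axis (not along the pixel's ray), 0 where there is no reading), "fovy" (degrees; the focal length in pixels is half the picture's height over the tangent of half this angle, whatever the lens; pixels are square), "cx", "cy" (the principal point, pixels), "position" and "orientation" of the camera in the world. Camera axes: x right, y down, z forward; pixel columns grow to the right and rows downward; lengths in mm; the calibration is good to about 2 mm. A picture is of the moment at which its call begins.
- env.job_done(): hands the job in; it is judged then, once.
Trained networks look in a picture, given as the dict that the camera call returned (one of the last four; its "shot" number tells which), for a name from the list of things; names that differ only in an ending like _2 or _b are one class to them, and where a whole thing is asked for, a point or a joint stands for the part that bears it (a point fixed in the world has none). Each returns a list of dicts, best first, with "score" (0 to 1); they miss things now and then, are a little off and sometimes report something else, mostly with a low value. They report only what shows in the picture. A call takes as long as a camera call. They do not tell look-alikes from the thing itself.
- env.search_frame(picture, label): "point" ([column, row] in pixels, amid what is visible of it).
- env.landmark_of(picture, label): "point" ([column, row] in pixels: a listed point, or the origin of a listed thing).
The state is a dict: "time_s": time; "qpos": joint angles; "qvel": joint speeds; "effort": joint torques, N m; "ee_pos": TCP position; "ee_rot": TCP orientation; "force": force on the tool from outside, world axes, zero at the start; "torque": the same for the moment, N m; "gripper_width": finger opening in mm; "gripper_force": force on a finger pad.
Only numpy, scipy, OpenCV 4.12 (cv2) and the standard library are available. Lean on these libraries where they do the work, as an engineer would, in place of code of your own. Each camera call takes 0.05 s, during which the arm holds its last target. There are 200 camera calls.

TASK

Slip the blade of the palette knife into the notch under the front rim of the clear cover and lever the cover up until it stands well open by itself, without touching the cover with the gripper's fingers, then lay the knife flat on the table, clear of the case. Pick up the tongs (never take the cone in the gripper itself), close their tips on the pine cone (not the pebble), and lift it out of the case until its foot is about 15 cm above the table, leaving the pebble, bucket, bottle and jar cap where they are. Finish while still holding the tongs squeezed on the raised cone: put nothing down at the end.

Things in the scene. Friction and masses are not known exactly. Their poses are not given: they have to be found in the camera images.
- case: Fixed wooden stand of a display case, 150 (x) x 210 (y) x 40 mm high, origin at the centre of its underside. Its own -x face is the front, towards the robot. On its top are two ring seats (5 mm high, 41 mm outside, 31 mm inside diameter) at x = 0, y = +46 and -46 mm; the cone stands in one, the pebble in the other. A pry notch is in the middle of the top front edge.
- notch (a point): Middle of the mouth of the pry notch in the case's front face, 35.5 mm above the table. The notch is 50 mm wide (along the case's y), 20 mm deep (into the case's +x), 9 mm high (31 to 40 mm above the table) and open to the front; its ceiling is the lower edge of the cover's front wall.
- cover (a joint): Opening angle of the clear plastic cover, rad: 0 closed, up to 1.8 as the front goes up and over to the back. The hinge is stiff: the cover stays where it is left; about 1 N at the front rim moves it. It is a box open below, 150 mm deep (x), 200 mm wide, 70 mm high, walls and top 4 mm, 90 g, no handle. Its front wall is flush with the case's front face.
- cover_rim (a point): Middle of the lower outer edge of the cover's front wall, 150 mm from the hinge; 40 mm above the table when closed. It moves with the cover, and its own x axis (case's +x when closed) points to the hinge.
- cover_hinge (a point): Middle of the hinge line of the cover, 40 mm above the table, 75 mm behind the case's centre (case's +x).
- knife: Palette knife lying flat on the table, loose, 90 g, own x along it towards the blade tip. Origin: under the grip point, at the level of the handle's underside. Wooden handle 18 mm wide (y), 18 mm high, from x = -70 to +30 mm; steel blade 22 mm wide, 2.6 mm thick, from x = +30 to +115 mm (square tip), its mid-plane 9 mm above the underside.
- tongs: Sprung steel tongs lying flat, loose, 90 g, own x towards the tips. Origin: midway between the black grip blocks, at the underside. Pivot at x = -95 mm; two arms 18 mm high end at x = +118 mm. Grip blocks: x = -17 to +17 mm, 57 mm over their outsides when open. Squeezed there, both arms close equally; stiff spring: 6 N at open, 7 N at 50 mm (enough to carry them), 9 N shut on the cone (38 mm).
- tongs_tips (a point): Point midway between the flat gripping pads at the tongs' tips: 103 mm ahead of the tongs' origin (tongs' x), 9 mm above the underside (mid-height of arms and pads). The pads are 30 mm long, 18 mm high and stand 75 mm apart (inside) at rest, 61 mm when the grip blocks are squeezed to 50 mm.
- left_arm: The tongs' arm on the tongs' +y side; origin on the pivot, at mid-height of the arm. Its axes lie along the tongs' axes when open and turn about z as it closes (by up to 0.16 rad).
- right_arm: The tongs' arm on the -y side; origin on the pivot, at mid-height of the arm, axes as for left_arm.
- cone: Brown pine cone with scales, standing upright, loose, 20 to 42 g: 52 mm high, egg-shaped, widest (35 mm) at 20 to 28 mm above its foot, foot 22 mm across. Origin: centre of its foot, on the case's top (40 mm above the table) inside a ring seat.
- pebble: Bystander: smooth flat grey pebble, 40 mm across, 25 mm high, in the case's other ring seat. Origin at the centre of its underside.
- bucket: Bystander: small open galvanised bucket, 100 mm across the mouth, 90 mm high. Origin at the centre of its underside.
- bottle: Bystander: clear square bottle lying down, 100 x 46 x 46 mm with a black cap at its +x end to x = 72 mm. Origin under the centre of the square part.
- jar_cap: Bystander: black round cap on the table, 42 mm across, 16 mm high. Origin at the centre of its underside.
There are look-alikes about, which are no part of the job. Of the things shaped like the knife, the wooden one is meant.

How it is judged (in metres and radians):
On the way, in this order (a step that is already met when the one before it is completed fails the run):
1. the cover is being raised by the knife: open by more than 0.3 rad with the knife pushing on it (value of joint cover above 0.3 rad and contact force between knife and cover above 0.1 N), for 0.1 s.
2. the cover is open by more than 1.0 rad and the knife lies flat on the table (value of joint cover above 1 rad and height (world z) of knife below 0.012 m and angle between knife's own z axis and vertical below 0.2 rad and contact force between the fingers and knife below 0.1 N), for 0.1 s.
3. both arms of the tongs press on the cone (contact force between each of left_arm, right_arm and cone above 0.3 N), for 0.2 s.
At the end, for the whole second after the job is handed in: The cone's foot is more than 120 mm above the table, pressed by both tong arms, touched by neither the robot nor the case, and still; the tongs are held by the fingers and do not rest on the case; the cover is open by more than 1.0 rad; the knife lies flat on the table (all of step 3 and height (world z) of cone above 0.12 m and contact force between the fingers and tongs above 2 N and contact force between the arm and cone below 0.1 N and contact force between case and cone below 0.05 N and contact force between case and tongs below 0.05 N and linear speed of cone below 0.05 m/s and value of joint cover above 1 rad and height (world z) of knife below 0.012 m and angle between knife's own z axis and vertical below 0.2 rad); the arm keeps its last pose, push and grip.
It fails at once if the fingers push on the cover (over 2 N) (contact force between the fingers and cover above 2 N).
It fails at once if the pebble, bucket, bottle or jar cap is displaced (over 30 mm) (distance of any of pebble, bucket, bottle, jar_cap from where it was at the start of the episode above 0.03 m).
It fails at once if the fingers take hold of the cone (contact force between the fingers and cone above 1 N).
It also fails if it takes over 72 s, if anything falls off the work surface, if the arm or the gripper's body presses on something with over 40 N, if the wrist force passes 120 N, or if a joint passes its speed limit or range.

## Working session

There is one attempt and no reset: what is moved stays moved. The work goes in short steps, Python scripts to look and compute and a tool call to move; the robot and the scene stay as the last step left them, time stands still between calls to the robot, and variables do not carry over. Pictures are saved under pics/ and viewed, at most 10 in all, crops included, and the job is handed in when it is done.

Besides the shell and the picture viewer there is one more tool, called after ">>>" as name(argument=value, ...), one argument or row to a line, values as JSON. move_arm: Moves the arm, as the interface text tells. Its arguments: {"type":"object","properties":{"plan":{"type":"array","items":{"type":"array"}},"squeeze":{"type":"number"}},"required":["plan"]}

```bash
ls; mkdir -p pics; cat > h.py <<'E'
import numpy as np, cv2
from workcell import env
from scipy.spatial.transform import Rotation as R
def cam(p):
    f=210/np.tan(np.radians(p["fovy"])/2); o=np.array(p["orientation"],float)
    M=R.from_euler('xyz',o,degrees=True).as_matrix() if o.shape==(3,) else (o if o.shape==(3,3) else R.from_quat(o).as_matrix())
    return f,M,np.array(p["position"],float)
def ray(p,uv):
    f,M,t=cam(p); d=M@np.array([(uv[0]-p["cx"])/f,(uv[1]-p["cy"])/f,1]); return t,d
def atz(p,uv,z):
    t,d=ray(p,uv); return t+d*(z-t[2])/d[2]
def dep(p,uv):
    t,d=ray(p,uv); z=p["z_map"][int(round(uv[1])),int(round(uv[0]))]; return t+d*z
def tri(a,b):
    A=np.zeros((3,3));v=np.zeros(3)
    for p,uv in (a,b):
        t,d=ray(p,uv); d=d/np.linalg.norm(d); P=np.eye(3)-np.outer(d,d); A+=P; v+=P@t
    return np.linalg.solve(A,v)
def cloud(p):
    f,M,t=cam(p); v,u=np.mgrid[0:420,0:560]; z=p["z_map"]
    return (np.stack([(u-p["cx"])/f*z,(v-p["cy"])/f*z,z],-1)@M.T)+t
def save(p,n): cv2.imwrite("pics/"+n,p["frame"][:,:,::-1])
E
python3 - <<'E'
from h import *
np.set_printoptions(precision=1,suppress=True)
P={n:env.grab_frame(n) for n in("scene","top")}
for n,p in P.items():
    print(n,p["orientation"],p["position"],p["fovy"],p["cx"],p["cy"])
    save(p,n+"0.png")
    for l in "case notch cover_rim cover_hinge knife tongs tongs_tips cone pebble bucket bottle jar_cap".split():
        for k in env.landmark_of(p,l)[:3]: print(l,np.array(k["point"]),round(k["score"],2),dep(p,k["point"]))
cv2.imwrite("pics/both.png",np.hstack([cv2.resize(P[n]["frame"][:,:,::-1],(400,300)) for n in P]))
print(env.state())
E
```

```text
pics
scene [-137.9   -0.9   97.9] [1351.5   85.3  937.3] 50.295586357840705 271.69846079874105 215.29705740499972
case [270.3 246.2] 0.61 [695.2   3.9  94.3]
notch [390.9 218.4] 0.36 [483.4 314.5  11.4]
cover_rim [166.5 198.7] 0.58 [ 492.8 -328.2   -0.8]
cover_hinge [167.6 200.9] 0.74 [ 501.6 -322.1    0.1]
cover_hinge [269.2 260.8] 0.55 [699.    2.4  40.4]
cover_hinge [271.4 246.3] 0.4 [695.7   6.6  95.1]
knife [394.9 217.2] 0.83 [484.5 323.8  19.2]
knife [338.1 197.6] 0.75 [410.6 166.7  -2.3]
knife [272.2 202.3] 0.45 [565.9  -9.6 110.3]
tongs [165.9 200.2] 0.7 [ 501.7 -326.8    2.3]
tongs [272.  245.2] 0.58 [696.1   8.1 100.1]
tongs_tips [167.6 223.4] 0.59 [ 582.8 -298.2   -2.7]
pebble [394.8 296.8] 0.28 [775.6 300.   66.9]
bucket [393.3 295.6] 0.59 [771.9 297.1  65.5]
bottle [270.2 263.4] 0.63 [697.4   4.8  27.9]
bottle [144.5 256.2] 0.61 [ 722.2 -311.2   27.7]
jar_cap [271.5 199.1] 0.59 [556.1 -12.8 111.5]
top [-171.6   -1.1  -88.6] [423.1 -12.8 932.9] 56.22831802226005 280.20123158521835 208.23344693461303
case [273.1 184.8] 0.79 [595.2  -8.6 108.5]
notch [273.  208.7] 0.8 [546.
[... 282 characters left out ...]
5 [ 489.1 -320.4   -0.9]
bucket [139.3 138.9] 0.74 [720.8 320.    6.5]
bucket [416.8 277.3] 0.59 [ 406.  -347.4   13.2]
bottle [405.  149.8] 0.58 [ 701.9 -316.3   43.1]
bottle [140.9 138. ] 0.37 [723.3 316.4   6.3]
bottle [391.  198.9] 0.16 [ 591.4 -294.3   -0.2]
jar_cap [280.7 252.5] 0.5 [455.  -30.2  14. ]
{'time_s': 1.3, 'qpos': array([66.2, 18.3, 89.6, -0. , 72. , -1.1]), 'qvel': array([-0. , -0. , -0.1, -0.1, -0.1,  0. ]), 'effort': array([ -0. , -41.2, -23.2,   0.1,   0. ,  -0. ]), 'ee_pos': array([221.2, 530.8, 179.1]), 'ee_rot': array([180. ,   0. , 157.4]), 'force': array([-0. ,  0.7, -0.7]), 'torque': array([-0.,  0.,  0.]), 'gripper_force': 0.0, 'gripper_width': 91.32258063696804}
```

View pics/top0.png

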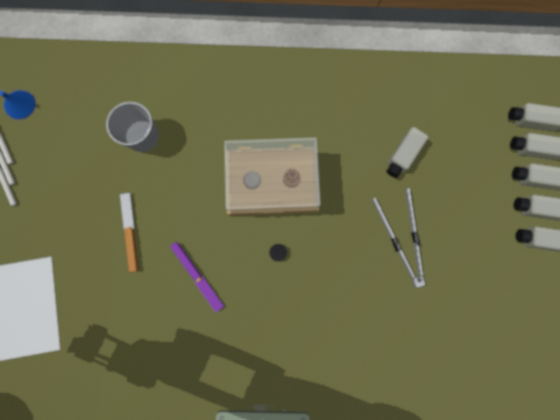

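View pics/scene0.png

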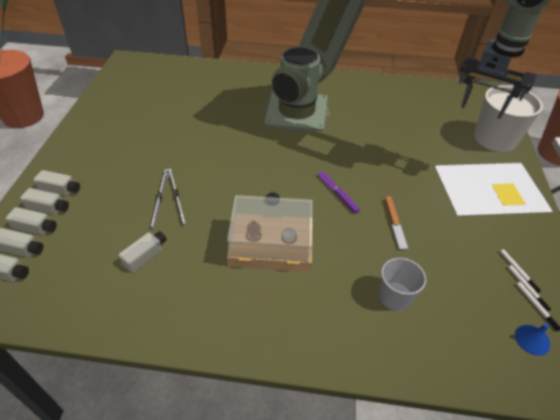

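```bash
python3 - <<'E'
from h import *
np.set_printoptions(precision=1,suppress=True)
T=env.grab_frame("top");S=env.grab_frame("scene")
for p,n in((T,'top'),(S,'scene')):
    hsv=cv2.cvtColor(p["frame"],cv2.COLOR_RGB2HSV); C=cloud(p)
    m=(hsv[...,0]>5)&(hsv[...,0]<18)&(hsv[...,1]>150)&(hsv[...,2]>80)&(C[...,0]>350)&(C[...,0]<600)&(C[...,1]>230)&(C[...,1]<400)
    X=C[m]; print(n,m.sum(),X.mean(0),np.percentile(X[:,2],[5,50,95]))
    v,u=np.nonzero(m); W=np.array([atz(p,(a,b),15) for a,b in zip(u,v)])[:,:2]
    c,ev=np.linalg.eigh(np.cov(W.T)); d=ev[:,1]*np.sign(ev[0,1]); q=(W-W.mean(0))@d
    print('handle dir',np.degrees(np.arctan2(d[1],d[0])),W.mean(0),q.min(),q.max())
    # blade
    b=(hsv[...,1]<60)&(hsv[...,2]>100)&(C[...,0]>440)&(C[...,0]<620)&(C[...,1]>260)&(C[...,1]<360)&(C[...,2]<30)
    v,u=np.nonzero(b); W=np.array([atz(p,(a,b),10) for a,b in zip(u,v)])[:,:2]
    print('blade',b.sum(),W.mean(0),W.min(0),W.max(0))
    # case points
    for lo,hi in((20,36),(36,46),(100,118)):
        k=(C[...,2]>lo)&(C[...,2]<hi)&(abs(C[...,1])<150)&(C[...,0]>500)&(C[...,0]<750)
        A=C[k]; 
        if len(A)>20:
            r=cv2.minAreaRect(A[:,:2].astype(np.float32)); print(lo,len(A),r,A.min(0),A.max(0))
T2=cv2.resize(T["frame"][120:300,170:450,::-1],(800,514),interpolation=cv2.INTER_CUBIC); cv2.imwrite("pics/c1.png",T2)
for l in("cone","pebble","tongs","knife"):
  for p in(T,S):
    print(l,[(np.array(k["point"]),round(k["score"],2)) for k in env.search_frame(p,l)[:3]])
E
```

```text
top 113 [451.6 309.6  16.1] [11.  16.6 20. ]
handle dir 10.978810055446605 [451.6 310. ] -44.17420791504431 47.295474251811434
blade 430 [545.2 336. ] [500.3 314.5] [588.5 355.4]
20 88 ((547.3271484375, -9.806236267089844), (2.142644166946411, 207.85403442382812), 3.7176074981689453) [ 539.5 -113.5   20.2] [554.1  93.8  35.9]
36 54 ((547.8201293945312, -10.058952331542969), (3.1768369674682617, 207.03590393066406), 3.7043423652648926) [ 540.3 -113.3   36. ] [556.1  93.2  45.9]
100 6407 ((621.533935546875, -4.693603515625), (151.0089111328125, 200.00845336914062), 3.8965580463409424) [ 540.1 -109.4  100. ] [701.8  98.3 115.2]<stdin>:7: RuntimeWarning: Mean of empty slice.
  ret = um.true_divide(
Traceback (most recent call last):
IndexError: index -1 is out of bounds for axis 0 with size 0
```

>>> move_arm(
  plan=[
    [[3.6, -3.1, 0], 5, 0],
    [[3.6, -3.1, 0], 5, 0],
    [[3.6, -3.1, 0], 5, 0],
    [[3.6, -3.1, 0], 5, 0],
  ],
)

```text
time_s: 1.8
ee_pos: [366.3, 405.6, 179.2]
ee_rot: [180.0, 0.0, 177.6]
force: [1.2, 1.0, 0.4]
gripper_width: 90.9
gripper_force: 0.0
```

>>> move_arm(
  plan=[
    [[3.6, -3.1, 0], 5, 0],
    [[3.5, -3.1, 0], 5, 0],
    [[3.5, -3.1, 0], 3.6, 0],
    [[0, 0, 0], 0, 0],
    [[0, 0, 0], 0, 0],
  ],
)

```text
time_s: 2.3
ee_pos: [471.6, 313.2, 178.9]
ee_rot: [180.0, -0.0, -169.2]
force: [-0.4, -0.5, -0.6]
gripper_width: 91.2
gripper_force: 0.0
```

```bash
cat > kn.py <<'E'
from h import *
np.set_printoptions(precision=1,suppress=True)
def line(p,m,z):
    v,u=np.nonzero(m); W=np.array([atz(p,(a,b),z) for a,b in zip(u,v)])[:,:2]
    r=cv2.minAreaRect(W.astype(np.float32)); return m.sum(),r
E
python3 - <<'E'
from kn import *
s=env.state(); print(s['time_s'],s['ee_pos'],s['ee_rot'])
p=env.grab_frame("wrist"); save(p,"w1.png"); print(p["position"],p["orientation"],p["fovy"])
hsv=cv2.cvtColor(p["frame"],cv2.COLOR_RGB2HSV); C=cloud(p)
m=((hsv[...,0]>5)&(hsv[...,0]<18)&(hsv[...,1]>150)&(hsv[...,2]>80)).astype(np.uint8)
print(line(p,m,12),C[m>0].mean(0),np.percentile(C[m>0][:,2],[5,50,95]))
print([(np.array(k["point"]),round(k["score"],2),dep(p,k["point"])) for k in env.landmark_of(p,"knife")])
E
```

```text
2.3 [471.6 313.2 178.9] [ 180.    -0.  -169.2]
[389.4 298.6 383.7] [162.9  -0.  100.8] 70.06860911953741
(np.uint64(1731), ((567.5667114257812, 357.4892272949219), (759.2719116210938, 349.4602966308594), 87.44657897949219)) [446.7 321.5 110.1] [ 14.5  17.2 321.9]
[(array([176.5, 114.5]), 0.89, array([411.6, 186.6,  17.2])), (array([277.7, 178.5]), 0.85, array([464.6, 317.5,  16.3]))]
```

View pics/w1.png

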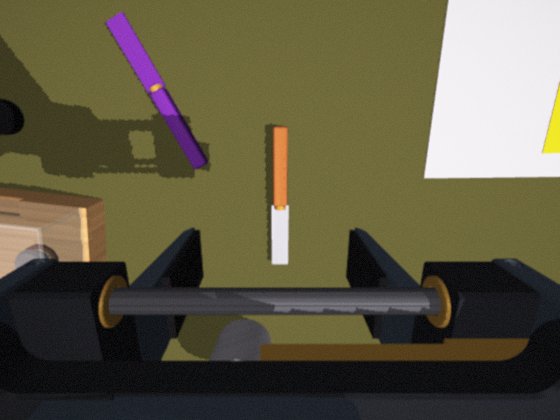

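```bash
python3 - <<'E'
from kn import *
p=env.grab_frame("wrist"); F=p["frame"].astype(int)
hsv=cv2.cvtColor(p["frame"],cv2.COLOR_RGB2HSV); C=cloud(p)
box=np.zeros((420,560),bool); box[110:275,255:305]=1
m=box&(hsv[...,0]>5)&(hsv[...,0]<20)&(hsv[...,1]>170)&(hsv[...,2]>90)
print(line(p,m,17),np.percentile(C[m][:,2],[5,50,95]))
b=box&(hsv[...,1]<60)&(hsv[...,2]>120); print(line(p,b,10),np.percentile(C[b][:,2],[5,50,95]))
for M,z in((m,17),(b,10)):
    v,u=np.nonzero(M); print([ (r,u[v==r].mean()) for r in (v.min(),v.max())], atz(p,(u[v==v.min()].mean(),v.min()-.5),z),atz(p,(u[v==v.max()].mean(),v.max()+.5),z))
E
```

```text
(np.int64(946), ((451.4560241699219, 317.7894592285156), (100.68389892578125, 16.97965431213379), 10.80990219116211)) [14.8 16.8 18.2]
(np.int64(1008), ((541.7662963867188, 335.5382385253906), (87.27152252197266, 23.45576286315918), 10.697355270385742)) [-1.3  9.2 10.5]
[(np.int64(127), np.float64(277.2857142857143)), (np.int64(208), np.float64(277.6666666666667))] [401.9 306.1  17. ] [501.8 326.2  17. ]
[(np.int64(205), np.float64(278.5)), (np.int64(265), np.float64(274.0))] [498.4 326.7  10. ] [586.5 337.7  10. ]
```

>>> move_arm(
  plan=[
    [[0, 0.84, -4], 0, 0],
    [[0, 0, -4], 0, 0],
    [[0, 0, 0], 0, 0],
  ],
)

```text
time_s: 2.75
ee_pos: [466.4, 321.0, 94.3]
ee_rot: [-179.8, -0.6, -168.9]
force: [-0.9, -0.5, -1.0]
gripper_width: 91.5
gripper_force: 0.0
```

```bash
python3 - <<'E'
from kn import *
print(env.state()['ee_pos'])
p=env.grab_frame("wrist"); save(p,"w2.png")
hsv=cv2.cvtColor(p["frame"],cv2.COLOR_RGB2HSV); C=cloud(p)
m=(hsv[...,0]>5)&(hsv[...,0]<20)&(hsv[...,1]>170)&(hsv[...,2]>90)
m[250:]=0;m[:,:220]=0;m[:,340:]=0
print(line(p,m,17),np.percentile(C[m][:,2],[5,50,95]))
E
```

```text
[466.4 321.   94.3]
(np.int64(1526), ((451.4548645019531, 317.6907043457031), (102.04158020019531, 17.3597354888916), 10.497852325439453)) [15.  16.8 18. ]
```

>>> move_arm(
  plan=[
    [[0, 0, 0], 0, 0],
    [[0, 0, -4], 0, 0],
    [[0, 0, -3], 0, 0],
    [[0, 0, 0], 0, 0],
    [[0, 0, 0], 0, 0],
  ],
)

```text
time_s: 3.3
ee_pos: [472.4, 323.2, 31.1]
ee_rot: [179.9, 0.2, -169.0]
force: [0.4, -0.1, 0.1]
gripper_width: 91.2
gripper_force: 0.0
```

>>> move_arm(
  plan=[
    [[-0.1, -0.1, -1.3], 0, 0],
    [[0, 0, -1.2], 0, 0],
    [[0, 0, 0], 0, 0],
    [[0, 0, 0], 0, 1],
    [[0, 0, 0], 0, 1],
  ],
  squeeze=40,
)

```text
time_s: 3.8
ee_pos: [470.8, 321.6, 5.0]
ee_rot: [180.0, 0.1, -169.0]
force: [-0.4, 0.1, 0.1]
gripper_width: 78.1
gripper_force: 0.0
```

>>> move_arm(
  plan=[
    [[0, 0, 0], 0, 1],
    [[0, 0, 0], 0, 1],
    [[0, 0, 0], 0, 1],
    [[0, 0, 0], 0, 1],
    [[0, 0, 0], 0, 1],
  ],
)

```text
time_s: 4.3
ee_pos: [470.2, 321.2, 4.1]
ee_rot: [180.0, 0.0, -169.0]
force: [-0.6, -0.2, 0.1]
gripper_width: 37.8
gripper_force: 0.0
```

>>> move_arm(
  plan=[
    [[0, 0, 0], 0, 1],
    [[0, 0, 0], 0, 1],
    [[0, 0, 0], 0, 1],
    [[0, 0, 0], 0, 1],
    [[0, 0, 0], 0, 1],
  ],
)

```text
time_s: 4.8
ee_pos: [470.2, 321.2, 4.0]
ee_rot: [180.0, -0.0, -169.0]
force: [-0.0, 0.0, 0.2]
gripper_width: 0.5
gripper_force: 0.0
```

>>> move_arm(
  plan=[
    [[-2, 0, 4], 0, 1],
    [[-4, 0, 2], -2, 1],
    [[-4, -2.5, 0], -3, 1],
    [[0, -4.5, 0], -2, 1],
    [[0, 0, 0], 0, 1],
  ],
)

```text
time_s: 5.3
ee_pos: [367.5, 247.4, 64.1]
ee_rot: [-179.9, -0.1, -176.1]
force: [0.1, 0.4, 0.6]
gripper_width: 0.6
gripper_force: 0.0
```

```bash
python3 - <<'E'
from kn import *
p=env.grab_frame("wrist");t=env.grab_frame("top")
cv2.imwrite("pics/d1.png",np.hstack([p["frame"][:,60:460,::-1],t["frame"][20:440,60:460,::-1][:420] if 0 else np.pad(t["frame"][:,60:460,::-1],((0,0),(0,0),(0,0)))]))
E
```

```text
(no output)
```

View pics/d1.png

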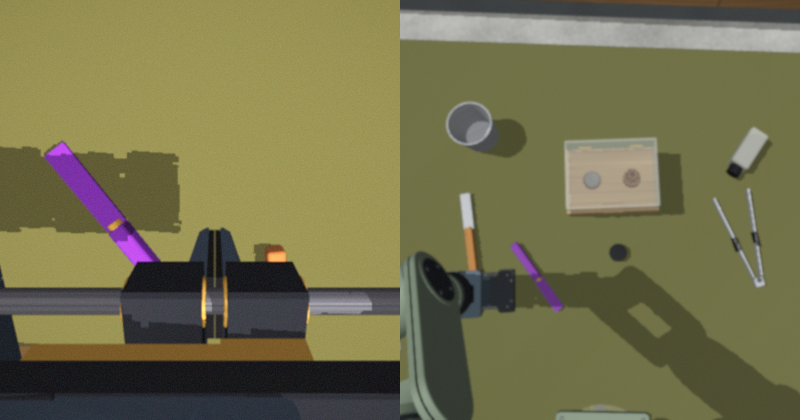

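```bash
python3 - <<'E'
from kn import *
a=cv2.imread("pics/top0.png");t=env.grab_frame("top");b=t["frame"][:,:,::-1]
for im in(a,b):
    hsv=cv2.cvtColor(np.ascontiguousarray(im),cv2.COLOR_BGR2HSV)
    m=(hsv[...,0]>4)&(hsv[...,0]<20)&(hsv[...,1]>150)&(hsv[...,2]>80); m[:190]=0; m[300:]=0; m[:,:100]=0; m[:,160:]=0
    v,u=np.nonzero(m); print(m.sum(),u.min(),u.max(),v.min(),v.max(),u.mean(),v.mean(),atz(t,(u.mean(),v.mean()),15))
    print(line(t,m,15))
    w=(hsv[...,1]<50)&(hsv[...,2]>120); w[:190]=0;w[240:]=0;w[:,:110]=0;w[:,150:]=0
    print(line(t,w,10))
C=cloud(t); print(C[235:275:6,120:146:2,1:].round()[...,1].astype(int)); print(C[250,120:146:2,:2])
for l in range(1): print([(np.array(k["point"]),round(k["score"],2),dep(t,k["point"])) for k in env.landmark_of(t,"knife")])
s=env.state(); print(s['ee_pos'])
E
```

```text
110 130 136 230 269 133.34545454545454 249.4909090909091 [453.1 310.2  15. ]
(np.int64(110), ((453.3412780761719, 310.79217529296875), (90.68311309814453, 11.852058410644531), 6.271496772766113))
(np.int64(408), ((544.6292114257812, 336.21734619140625), (87.91571807861328, 26.8126220703125), 10.986509323120117))
80 131 136 231 267 133.5625 248.3625 [455.7 309.9  15. ]
(np.int64(80), ((454.5899963378906, 309.707275390625), (84.2524642944336, 5.810593605041504), 10.778526306152344))
(np.int64(415), ((544.4758911132812, 336.0068054199219), (88.29703521728516, 27.1674747467041), 10.98647689819336))
[[  2   1   2  18  19  14  19   5   1  -2   2   1  -1]
 [  1   0   0  17  17  19  18   7   0  -2   1  -2   0]
 [ -1  -1   0  15  20  18  16  14 933   0   2  -1   1]
 [ -3   2   2  -1  17  16  17  17   7   3   0  -1   0]
 [ -1   2  -1   0  19  18  20  17   8   1   2   0   2]
 [  1   1  -1   4  15  15  18  17  16  -2   0   1   0]
 [202 201 204 278 277 278 280 280 278 280 277 196  -3]]
[[451.7 347.6]
 [451.7 340.9]
 [451.9 337.1]
 [452.1 333.4]
 [451.7 322.6]
 [451.7 316.6]
 [451.8 311.6]
 [451.9 307.7]
 [452.6 309. ]
 [452.8 305.3]
 [452.9 300.8]
 [453.  295.6]
 [453.1 290.9]]
[(array([133.5, 240.4]), 0.72, array([474.3, 312.8,  11.3])), (array([190.7, 269. ]), 0.64, array([412. , 175.4,  16.3]))]
[371.1 252.   64.3]
```

```bash
python3 - <<'E'
from kn import *
p=env.grab_frame("wrist"); s=env.state(); C=cloud(p)
print(s['time_s'],s['ee_pos'],s['ee_rot'],p['position'],p['orientation'],s['gripper_width'])
f,M,t=cam(p)
c=M.T@(s['ee_pos']-t); print('TCP px',c[:2]/c[2]*f+[p['cx'],p['cy']])
print(C[225:345:12,275].round()); print(C[225:260:6,268].round(),C[225:260:6,283].round())
g=cv2.cvtColor(p["frame"],cv2.COLOR_RGB2GRAY)
print(g[222:250:3,262:292:3])
for n in("top","scene"):
    q=env.grab_frame(n); f,M,t=cam(q); c=M.T@(s['ee_pos']-t); print(n,c[:2]/c[2]*f+[q['cx'],q['cy']])
    save(q,n+"x.png")
    if n=="scene": 
        u,v=(c[:2]/c[2]*f+[q['cx'],q['cy']]).astype(int); cv2.imwrite("pics/d2.png",cv2.resize(q["frame"][max(0,v-90):v+60,max(0,u-100):u+100,::-1],(800,600)))
        print(max(0,u-100),max(0,v-90))
E
```

```text
5.55 [371.  252.1  64.2] [ 180.    0. -176.] [287.2 247.3 268.9] [162.8  -0.1  93.9] 0.4647836248573001
TCP px [272.7 232.4]
[[390. 255.  -2.]
 [402. 256.  -1.]
 [415. 257.  -1.]
 [428. 258.  -1.]
 [355. 252. 151.]
 [359. 253. 154.]
 [338. 251. 193.]
 [341. 251. 195.]
 [377. 254. 154.]
 [385. 254. 153.]]
[[390. 249.  -1.]
 [354. 248. 105.]
 [353. 248. 115.]
 [355. 249. 119.]
 [355. 249. 126.]
 [355. 249. 133.]] [[389. 263.   0.]
 [353. 257. 105.]
 [353. 257. 114.]
 [353. 257. 121.]
 [353. 256. 129.]
 [353. 256. 136.]]
[[146 148 148 147 145 150 146 147 149 146]
 [148 149 144 147 146 150 146 149 145 147]
 [144  98  96 141 143 143 111  76 142 146]
 [ 56  49  46  27  77  19  50  43  58 102]
 [ 53  55  41  19  75  24  33  52  55  55]
 [ 57  51  40  17  71  18  35  49  52  51]
 [ 56  56  42  18  70  14  29  52  49  54]
 [ 50  47  36  20  75  14  35  54  50  53]
 [ 55  56  33  15  73  25  26  55  53  52]
 [ 55  49  30  18  77  12  22  54  52  51]]
top [149.4 287.5]
scene [371.3 174.9]
271 84
```

View pics/d2.png

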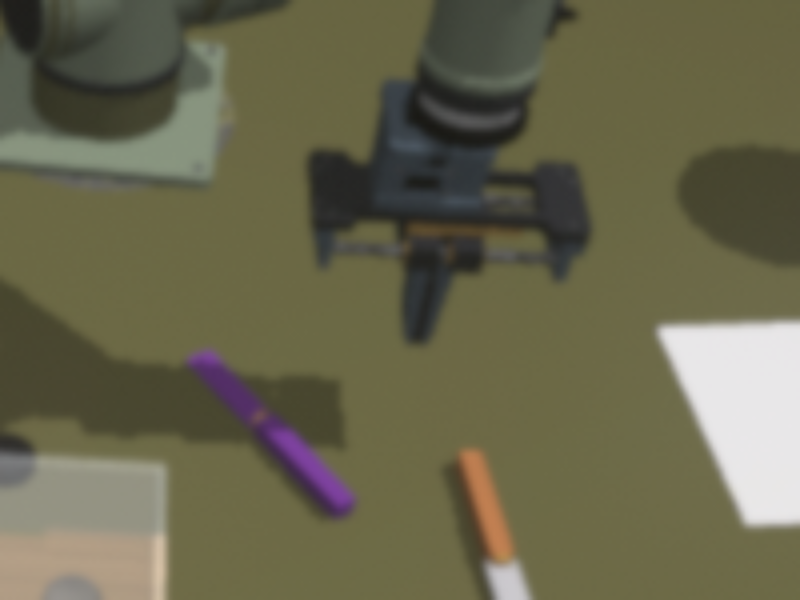

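```bash
python3 - <<'E'
from kn import *
q=env.grab_frame("scene");t=env.grab_frame("top");w=env.grab_frame("wrist");s=env.state()['ee_pos'];print(s)
for n,p in(("s",q),("t",t),("w",w)):
    C=cloud(p); k=(np.linalg.norm(C[...,:2]-s[:2],axis=-1)<40)&(C[...,2]>20)&(C[...,2]<200)
    A=C[k]; print(n,len(A))
    for lo in range(20,200,15):
        B=A[(A[:,2]>=lo)&(A[:,2]<lo+15)]
        if len(B): print(lo,len(B),B.min(0),B.max(0))
E
```

```text
[370.3 251.6  63.9]
s 247
95 20 [378.2 243.5  97.4] [392.  262.3 109.5]
110 40 [355.6 240.7 110.2] [392.3 263.  124.7]
125 43 [371.3 240.9 125.1] [391.6 264.8 139.4]
140 48 [365.3 239.5 140. ] [394.2 267.1 154.9]
155 35 [378.1 239.9 155.2] [392.8 268.  168.4]
170 17 [367.  227.2 173.5] [409.6 263.1 184.9]
185 44 [380.9 227.8 185.4] [409.6 276.2 199.8]
t 9
185 9 [343.8 221.5 190.1] [407.4 267.9 199.9]
w 8131
95 198 [351.6 242.8  96.7] [354.7 260.9 110. ]
110 400 [351.6 241.1 110. ] [356.  262.7 125. ]
125 577 [351.5 239.7 125. ] [355.1 264.  140. ]
140 916 [351.4 240.2 140. ] [387.6 263.4 154.9]
155 42 [352.4 249.4 155. ] [381.2 256.9 167. ]
170 337 [331.1 234.9 175. ] [368.4 261.6 185. ]
185 5661 [330.9 220.2 185. ] [360.6 277.9 200. ]
```

```bash
python3 -c "
from workcell import env
print(env.tcp_to_grasp,[a for a in dir(env) if a[0]!='_'])"
```

```text
18.8 ['Unreachable', 'grab_frame', 'job_done', 'landmark_of', 'search_frame', 'state', 'tcp_to_grasp']
```

>>> move_arm(
  plan=[
    [[4, 2.3, 0], 2, 0],
    [[4, 2.3, 0], 3, 0],
    [[2, 2.5, -2], 2, 0],
    [[0, 0, -2], 0, 0],
    [[0, 0, 0], 0, 0],
  ],
)

```text
time_s: 6.3
ee_pos: [468.5, 321.5, 21.0]
ee_rot: [-179.9, -0.4, -169.0]
force: [-1.1, -0.3, 0.4]
gripper_width: 37.6
gripper_force: 0.0
```

>>> move_arm(
  plan=[
    [[0, 0, 0], 0, 0],
    [[0, 0, 0], 0, 0],
    [[0, 0, 0], 0, 0],
    [[0, 0, 0], 0, 0],
    [[0, 0, 0], 0, 0],
  ],
)

```text
time_s: 6.8
ee_pos: [470.3, 322.2, 24.8]
ee_rot: [180.0, 0.1, -169.0]
force: [-0.7, -0.6, 1.4]
gripper_width: 77.6
gripper_force: 0.0
```

>>> move_arm(
  plan=[
    [[0, 0, -1.5], 0, 0],
    [[0, 0, -1.5], 0, 0],
    [[0, 0, -1], 0, 0],
    [[0, 0, 0], 0, 0],
    [[0, 0, 0], 0, 0],
  ],
)

```text
time_s: 7.3
ee_pos: [470.3, 322.3, -15.7]
ee_rot: [180.0, 0.0, -169.0]
force: [0.8, -0.1, 0.5]
gripper_width: 91.4
gripper_force: 0.0
```

```bash
cat > tip.py <<'E'
from kn import *
def tips():
    s=env.state(); e=s['ee_pos']; w=env.grab_frame("scene"); C=cloud(w)
    hsv=cv2.cvtColor(w["frame"],cv2.COLOR_RGB2HSV)
    k=(np.linalg.norm(C[...,:2]-e[:2],axis=-1)<75)&(C[...,2]>8)&(C[...,2]<e[2]+90)&(hsv[...,2]<75)
    print(s['time_s'],e,s['force'],s['gripper_width'],np.percentile(C[k][:,2],[0,1,3,6,10]))
    return s
if __name__=="__main__": tips()
E
python3 tip.py
```

```text
7.3 [470.3 322.3 -15.7] [ 0.8 -0.1  0.5] 91.36695308953358 [21.1 21.3 24.4 27.6 30. ]
```

>>> move_arm(
  plan=[
    [[0.1, 0, -0.7], 0, 0],
    [[0, 0, -0.6], 0, 0],
    [[0, 0, 0], 0, 0],
    [[0, 0, 0], 0, 0],
  ],
)

```text
time_s: 7.75
ee_pos: [471.0, 322.1, -29.2]
ee_rot: [-180.0, -0.0, -169.0]
force: [-0.4, 0.5, 0.1]
gripper_width: 91.4
gripper_force: 0.0
```

>>> move_arm(
  plan=[
    [[0, 0, 0], 0, 1],
    [[0, 0, 0], 0, 1],
    [[0, 0, 0], 0, 1],
    [[0, 0, 0], 0, 1],
    [[0, 0, 0], 0, 1],
  ],
  squeeze=40,
)

```text
time_s: 8.25
ee_pos: [471.2, 322.2, -28.8]
ee_rot: [180.0, 0.0, -169.0]
force: [-0.4, -0.1, -0.9]
gripper_width: 54.1
gripper_force: 0.0
```

>>> move_arm(
  plan=[
    [[0, 0, 0], 0, 1],
    [[0, 0, 0], 0, 1],
    [[0, 0, 0], 0, 1],
    [[0, 0, 0], 0, 1],
    [[0, 0, 0], 0, 1],
  ],
)

```text
time_s: 8.75
ee_pos: [471.1, 322.1, -28.9]
ee_rot: [-180.0, -0.0, -169.0]
force: [0.5, 0.1, -0.8]
gripper_width: 17.6
gripper_force: 40.0
```

>>> move_arm(
  plan=[
    [[-1, 0, 3], 0, 1],
    [[-2, -3, 3], 0, 1],
    [[-1, -4.5, 0], -2, 1],
    [[-0.5, -4.8, 0], -2, 1],
    [[-0.5, -4.8, 0], -2, 1],
  ],
)

```text
time_s: 9.25
ee_pos: [420.6, 149.9, 31.3]
ee_rot: [180.0, 0.0, -175.0]
force: [1.0, -0.9, -0.8]
gripper_width: 17.8
gripper_force: 40.0
```

>>> move_arm(
  plan=[
    [[-0.5, -4.8, 0], -1.2, 1],
    [[-0.5, -4.8, 0], 0, 1],
    [[-0.6, -4.4, 0], 0, 1],
    [[0, -3, 0], 0, 1],
    [[0, 0, 0], 0, 1],
  ],
)

```text
time_s: 9.75
ee_pos: [404.9, -21.6, 31.2]
ee_rot: [-180.0, 0.0, -176.5]
force: [-0.7, -0.1, -0.7]
gripper_width: 17.6
gripper_force: 40.0
```

>>> move_arm(
  plan=[
    [[0, 0, -2], 0, 1],
    [[0, 0, -1.4], 0, 1],
    [[0, 0, 0], 0, 1],
    [[0, 0, 0], 0, 1],
    [[0, 0, 0], 0, 1],
  ],
)

```text
time_s: 10.25
ee_pos: [405.8, -18.5, -2.3]
ee_rot: [-180.0, 0.1, -176.2]
force: [0.1, -0.3, -0.6]
gripper_width: 17.7
gripper_force: 40.0
```

```bash
python3 - <<'E'
from kn import *
s=env.state(); print(s['time_s'],s['ee_pos'],s['ee_rot'],s['gripper_width'])
for n in("top","wrist","scene"):
    p=env.grab_frame(n); C=cloud(p); hsv=cv2.cvtColor(p["frame"],cv2.COLOR_RGB2HSV)
    b=(hsv[...,1]<70)&(hsv[...,2]>110)&(C[...,0]>425)&(C[...,0]<545)&(abs(C[...,1]+13)<25)&(C[...,2]>24)&(C[...,2]<60)
    A=C[b]; print(n,b.sum())
    if b.sum()>20:
        print(A.min(0),A.max(0),np.median(A[:,2]),line(p,b,np.median(A[:,2])))
        print('zfit',np.polyfit(A[:,0],A[:,2],1))
    k=(C[...,2]>15)&(C[...,2]<38)&(abs(C[...,1]+10)<100)&(C[...,0]>535)&(C[...,0]<565)
    if k.sum()>20: print('front',np.polyfit(C[k][:,1]+9.8,C[k][:,0],1),k.sum())
    if n=="top": cv2.imwrite("pics/e1.png",cv2.resize(p["frame"][190:290,220:330,::-1],(660,600),interpolation=cv2.INTER_CUBIC))
    if n=="wrist": save(p,"e2.png")
E
```

```text
10.25 [405.8 -18.5  -2.3] [-180.     0.1 -176.2] 17.68661585178892
top 252
[459.4 -23.5  32.1] [518.9  -1.4  40.8] 37.030965267866634 (np.int64(252), ((489.0590515136719, -12.521368026733398), (59.31180191040039, 20.545469284057617), 1.6773712635040283))
zfit [-0.  37.6]
front [ -0.1 546.9] 117
wrist 987
[445.9 -25.3  34.7] [471.2  -2.4  37.9] 36.17189802193684 (np.int64(987), ((458.79266357421875, -13.741254806518555), (23.149803161621094, 21.992876052856445), 3.7492637634277344))
zfit [-0.  37.9]
scene 77
[429.3 -26.1  31.4] [476.8  -3.4  42.9] 37.97249918641364 (np.int64(77), ((455.4833679199219, -14.048887252807617), (40.448326110839844, 20.115070343017578), 7.863855361938477))
zfit [ 0. 25.]
```

View pics/e2.png

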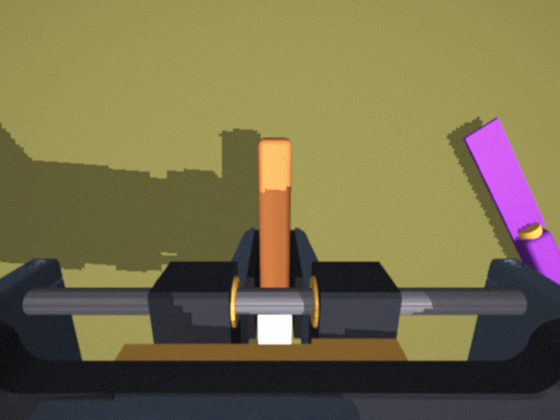

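>>> move_arm(
  plan=[
    [[1.4, 0.09, 0], 0, 1],
    [[1.4, 0.09, 0], 0, 1],
    [[1.3, 0.09, 0], 0, 1],
    [[0, 0, 0], 0, 1],
    [[0, 0, 0], 0, 1],
  ],
)

```text
time_s: 10.9
ee_pos: [446.2, -16.1, -3.2]
ee_rot: [180.0, -0.1, -176.2]
force: [0.1, -0.4, -0.3]
gripper_width: 17.7
gripper_force: 40.0
```

>>> move_arm(
  plan=[
    [[0.07, 0, 1.78], 0, 1],
    [[0.22, 0.01, 1.44], 0, 1],
    [[0.36, 0.02, 1.41], 0, 1],
    [[0.5, 0.03, 1.38], 0, 1],
    [[0.64, 0.04, 1.31], 0, 1],
  ],
)

```text
time_s: 11.4
ee_pos: [462.4, -15.1, 70.3]
ee_rot: [180.0, -0.2, -176.2]
force: [-0.2, 0.5, -1.8]
gripper_width: 17.5
gripper_force: 40.0
```

```bash
cat > cov.py <<'E'
from kn import *
s=env.state(); print(s['time_s'],s['ee_pos'],s['force'],s['gripper_width'])
p=env.grab_frame("scene"); C=cloud(p)
u=np.array([np.cos(np.radians(3.8)),np.sin(np.radians(3.8))]); h=np.array([621.6,-4.7])+75*u
r=-((C[...,:2]-h)@u); l=(C[...,:2]-h)@np.array([-u[1],u[0]]); z=C[...,2]-40
# top plate outer corner strip: points on cover plate at perpendicular distance 70 from hinge plane
k=(abs(l)<95)&(z>20)&(r>-90)&(r<150)&(z<200); k&=~((abs(l)<60)&(r>60)&(z>60)&False)
best=[]
for th in np.arange(0,1.8,.02):
    d=-r*np.sin(th)+z*np.cos(th); a=r*np.cos(th)+z*np.sin(th)
    best.append(((k&(abs(d-70)<3)&(a>2)&(a<148)).sum(),round(th,2)))
print(sorted(best)[-3:])
E
python3 cov.py
```

```text
11.4 [462.4 -15.1  70.3] [-0.2  0.5 -1.8] 17.517613564244467
[(np.int64(3240), np.float64(0.52)), (np.int64(3989), np.float64(0.48)), (np.int64(4211), np.float64(0.5))]
```

Cover at 0.50 rad as planned. Continue.

>>> move_arm(
  plan=[
    [[0.76, 0.05, 1.24], 0, 1],
    [[0.88, 0.06, 1.17], 0, 1],
    [[1.0, 0.07, 1.06], 0, 1],
    [[1.09, 0.07, 0.97], 0, 1],
    [[1.19, 0.08, 0.85], 0, 1],
  ],
)

```text
time_s: 11.95
ee_pos: [512.1, -11.8, 122.7]
ee_rot: [180.0, -0.2, -176.2]
force: [0.3, 0.7, -1.2]
gripper_width: 17.7
gripper_force: 40.0
```

>>> move_arm(
  plan=[
    [[1.27, 0.08, 0.72], 0, 1],
    [[1.33, 0.09, 0.6], 0, 1],
    [[1.38, 0.09, 0.46], 0, 1],
    [[0, 0, 0], 0, 1],
  ],
)

```text
time_s: 12.35
ee_pos: [553.9, -9.2, 140.5]
ee_rot: [180.0, 0.0, -176.2]
force: [-0.3, 0.8, -0.2]
gripper_width: 17.7
gripper_force: 40.0
```

```bash
python3 cov.py
```

```text
12.35 [553.9  -9.2 140.5] [-0.3  0.8 -0.2] 17.680006540212503
[(np.int64(3324), np.float64(1.26)), (np.int64(3709), np.float64(1.3)), (np.int64(4198), np.float64(1.28))]
```

>>> move_arm(
  plan=[
    [[-1, -0.07, -0.6], 0, 1],
    [[-3.5, -0.23, -0.5], 0, 1],
    [[-4, -0.2, 0], 0, 1],
    [[-2, 3, -2], 0, 1],
    [[0, 4.8, -1], 0, 1],
  ],
)

```text
time_s: 12.9
ee_pos: [442.6, 62.2, 98.5]
ee_rot: [-179.9, -0.3, -176.5]
force: [1.6, 0.7, -1.2]
gripper_width: 17.7
gripper_force: 40.0
```

>>> move_arm(
  plan=[
    [[0, 4.9, 0], 0, 1],
    [[0, 4.9, 0], 0, 1],
    [[0, 4.9, 0], 0, 1],
    [[0, 4.5, -2], 0, 1],
    [[0, 3, -4], 0, 1],
  ],
)

```text
time_s: 13.4
ee_pos: [449.4, 289.6, 41.7]
ee_rot: [179.8, 0.4, -176.1]
force: [-0.1, -0.3, -1.2]
gripper_width: 17.9
gripper_force: 40.0
```

>>> move_arm(
  plan=[
    [[0.5, 1.5, -3.5], 0, 1],
    [[0, 0, -1], 0, 1],
    [[0, 0, 0], 0, 1],
    [[0, 0, 0], 0, 1],
  ],
)

```text
time_s: 13.8
ee_pos: [453.1, 300.0, -4.1]
ee_rot: [180.0, 0.0, -176.3]
force: [0.1, 0.2, -0.0]
gripper_width: 17.9
gripper_force: 40.0
```

```bash
python3 cov.py
```

```text
13.8 [453.1 300.   -4.1] [ 0.1  0.2 -0. ] 17.948243093180363
[(np.int64(3319), np.float64(1.26)), (np.int64(3694), np.float64(1.3)), (np.int64(4189), np.float64(1.28))]
```

>>> move_arm(
  plan=[
    [[0, 0, -1.2], 0, 1],
    [[0, 0, -0.8], 0, 1],
    [[0, 0, -0.4], 0, 1],
    [[0, 0, 0], 0, 1],
    [[0, 0, 0], 0, 1],
  ],
)

```text
time_s: 14.35
ee_pos: [453.1, 300.5, -28.9]
ee_rot: [-180.0, -0.0, -176.2]
force: [-0.4, -0.2, 1.9]
gripper_width: 17.7
gripper_force: 40.0
```

>>> move_arm(
  plan=[
    [[0, 0, 0], 0, 0.4],
    [[0, 0, 0], 0, 0],
    [[0, 0, 0], 0, 0],
    [[0, 0, 0], 0, 0],
    [[0, 0, 0], 0, 0],
  ],
)

```text
time_s: 14.85
ee_pos: [453.1, 300.8, -29.1]
ee_rot: [180.0, 0.0, -176.2]
force: [-0.2, -0.5, -0.4]
gripper_width: 54.9
gripper_force: 0.0
```

>>> move_arm(
  plan=[
    [[0, 0, 0], 0, 0],
    [[0, 0, 2], 0, 0],
    [[0, 0, 4], 0, 0],
    [[0, 0, 4.5], 0, 0],
    [[0, 0, 4.5], 0, 0],
  ],
)

```text
time_s: 15.35
ee_pos: [452.7, 300.6, 122.4]
ee_rot: [-180.0, -0.0, -176.2]
force: [1.4, -0.1, -0.3]
gripper_width: 90.8
gripper_force: 0.0
```

```bash
python3 - <<'E'
from kn import *
p=env.grab_frame("wrist"); C=cloud(p); hsv=cv2.cvtColor(p["frame"],cv2.COLOR_RGB2HSV)
m=(hsv[...,0]>5)&(hsv[...,0]<20)&(hsv[...,1]>170)&(hsv[...,2]>90); m[260:]=0; m[:,:220]=0;m[:,340:]=0
print(line(p,m,17),np.percentile(C[m][:,2],[5,50,95]))
# tongs from top: blocks dark and steel arms
t=env.grab_frame("top"); C=cloud(t); hsv=cv2.cvtColor(t["frame"],cv2.COLOR_RGB2HSV)
R0=(C[...,0]>370)&(C[...,0]<640)&(C[...,1]<-230)&(C[...,1]>-420)
for n,m,z in(("steel",R0&(hsv[...,1]<60)&(hsv[...,2]>120),15),("dark",R0&(hsv[...,2]<45),16)):
    k,lab,st,ce=cv2.connectedComponentsWithStats(m.astype(np.uint8))
    for i in range(1,k):
        if st[i,4]>8: print(n,st[i],ce[i],atz(t,ce[i],z))
for l in("tongs","tongs_tips","left_arm","right_arm"): print(l,[(np.array(k["point"]),round(k["score"],2),atz(t,k["point"],12)) for k in env.landmark_of(t,l)[:2]])
E
```

```text
(np.int64(1299), ((433.04217529296875, 300.4828796386719), (102.49613189697266, 17.443639755249023), 3.2571444511413574)) [15.  16.7 18.1]
steel [406 188  11  44 184] [411.  209.1] [ 565.4 -337.1   15. ]
steel [373 197  22  41 181] [383.  216.9] [ 544.8 -270.1   15. ]
steel [399 245  26  43 337] [414.7 267.8] [ 427.6 -342.5   15. ]
tongs []
tongs_tips [(array([393.3, 198.9]), 0.64, array([ 589.4, -296.2,   12. ]))]
left_arm [(array([416.5, 280.1]), 0.8, array([ 399.5, -347. ,   12. ])), (array([267.6, 147. ]), 0.51, array([708.4,   7.8,  12. ]))]
right_arm [(array([418.2, 277.4]), 0.94, array([ 405.8, -351.2,   12. ]))]
```

>>> move_arm(
  plan=[
    [[0, -4.9, 0], 1, 0],
    [[0, -4.9, 0], 1, 0],
    [[0, -4.9, 0], 1, 0],
    [[0, -4.9, 0], 1, 0],
    [[0, -4.9, 0], 1, 0],
  ],
)

```text
time_s: 16.15
ee_pos: [451.5, 53.9, 119.3]
ee_rot: [180.0, -0.2, -171.1]
force: [1.5, -0.1, 0.1]
gripper_width: 91.4
gripper_force: 0.0
```

>>> move_arm(
  plan=[
    [[0.4, -4.9, 0], 1, 0],
    [[0.5, -4.9, 0], 1, 0],
    [[0.5, -4.9, 0], 1, 0],
    [[0.5, -4.9, 0], 1, 0],
    [[0.5, -4.9, 0], 1, 0],
  ],
)

```text
time_s: 16.65
ee_pos: [475.8, -190.8, 119.1]
ee_rot: [179.9, -0.2, -166.2]
force: [1.4, 0.6, 0.2]
gripper_width: 91.1
gripper_force: 0.0
```

>>> move_arm(
  plan=[
    [[0.6, -4.9, 0], 1, 0],
    [[0.6, -4.9, 0], 1, 0],
    [[0.5, -3.5, 0], 0, 0],
    [[0, 0, 0], 0, 0],
    [[0, 0, 0], 0, 0],
  ],
)

```text
time_s: 17.15
ee_pos: [492.8, -321.9, 118.7]
ee_rot: [179.8, -0.2, -164.3]
force: [-0.4, 0.7, -0.9]
gripper_width: 91.4
gripper_force: 0.0
```

```bash
python3 - <<'E'
from kn import *
s=env.state(); print(s['time_s'],s['ee_pos'],s['ee_rot'])
p=env.grab_frame("wrist"); save(p,"f1.png"); C=cloud(p)
print([(l,np.array(k["point"]),round(k["score"],2),dep(p,k["point"])) for l in("tongs","tongs_tips","left_arm") for k in env.landmark_of(p,l)[:2]])
E
```

```text
17.15 [ 492.8 -321.9  118.7] [ 179.8   -0.2 -164.3]
[('left_arm', array([274.6, 102.5]), 0.62, array([ 402.1, -345.4,   19.9]))]
```

View pics/f1.png

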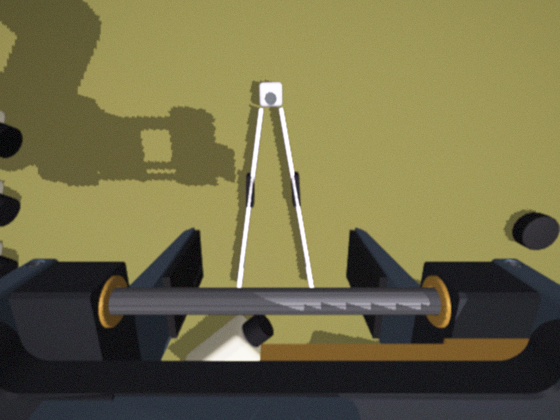

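```bash
cat > tg.py <<'E'
from kn import *
s=env.state(); print(s['time_s'],s['ee_pos'],s['ee_rot'])
p=env.grab_frame("wrist"); C=cloud(p); g=p["frame"].max(-1)
b=(g<60); b[:150]=0;b[230:]=0;b[:,:225]=0;b[:,325:]=0
k,lab,st,ce=cv2.connectedComponentsWithStats(b.astype(np.uint8)); pts=[]
for i in range(1,k):
    if st[i,4]>40: w=atz(p,ce[i],17); pts.append(w[:2]); print(st[i],ce[i],w,np.percentile(C[lab==i][:,2],[10,50,90]))
m=np.mean(pts,0); d=pts[1]-pts[0]; print('mid',m,'yaw',np.degrees(np.arctan2(d[1],d[0]))-90, np.linalg.norm(d))
h=cv2.cvtColor(p["frame"],cv2.COLOR_RGB2HSV); w=(h[...,1]<45)&(h[...,2]>150); w[:70]=0;w[112:]=0;w[:,:240]=0;w[:,300:]=0
v,u=np.nonzero(w); q=atz(p,(u.mean(),v.mean()),19); print('pivot',q,np.linalg.norm(q[:2]-m),'yaw',np.degrees(np.arctan2(*(m-q[:2])[::-1])))
E
python3 tg.py
```

```text
17.35 [ 493.8 -320.7  120.6] [ 179.9   -0.  -164.1]
[246 171   3  26  55] [246.7 181.4] [ 486.5 -351.4   17. ] [15.1 17.  17.8]
[291 171   8  33 103] [295.2 188.9] [ 480.4 -300.1   17. ] [13.6 16.8 17.8]
mid [ 483.5 -325.8] yaw 6.733452860515342 51.68043748523907
pivot [ 396.7 -350.9   19. ] 90.36854783093395 yaw 16.168492217022468
```

>>> move_arm(
  plan=[
    [[-0.5, -0.2, -3], 0, 0],
    [[0, 0, 0], 0, 0],
    [[0, 0, 0], 0, 0],
  ],
)

```text
time_s: 17.7
ee_pos: [488.9, -323.4, 91.1]
ee_rot: [179.9, -0.0, -164.2]
force: [-0.5, 0.1, 1.0]
gripper_width: 91.4
gripper_force: 0.0
```

```bash
cat > tg2.py <<'E'
from kn import *
s=env.state(); print(s['time_s'],s['ee_pos'],s['ee_rot'])
p=env.grab_frame("wrist"); C=cloud(p); g=p["frame"].max(-1)
k=(C[...,2]>11)&(C[...,2]<24)&(C[...,0]>370)&(C[...,0]<560)&(abs(C[...,1]+325)<55)
k[:60]=0;k[235:]=0
u=np.array([np.cos(np.radians(16)),np.sin(np.radians(16))])
v_,u_=np.nonzero(k); W=np.array([atz(p,(a,b),17)[:2] for a,b in zip(u_,v_)]); dark=g[k]<70
a=W@u; l=W@np.array([-u[1],u[0]])
mids=[]
for a0 in np.arange(a.min()+20,a.max()-3,6):
    q=l[abs(a-a0)<3]; c=(q.min()+q.max())/2; mids.append((a0,c,q.max()-q.min()))
mids=np.array(mids); f=np.polyfit(mids[:,0],mids[:,1],1); print(mids.round(1).tolist()); print('yaw',16+np.degrees(f[0]))
print('dark a',np.percentile(a[dark],[3,10,50,90,97]),'amin',a.min())
a0=np.percentile(a[dark],[3,97]).mean(); print('mid',a0*u+np.polyval(f,a0)*np.array([-u[1],u[0]]), 'from pivot end',(a.min()+95+8)*u+np.polyval(f,a.min()+103)*np.array([-u[1],u[0]]))
E
python3 tg2.py
```

```text
17.7 [ 488.9 -323.4   91.1] [ 179.9   -0.  -164.2]
[[292.2, -446.5, 20.4], [298.2, -446.6, 24.1], [304.2, -446.6, 26.1], [310.2, -446.2, 27.1], [316.2, -445.8, 30.0], [322.2, -445.8, 32.1], [328.2, -445.9, 34.1], [334.2, -445.9, 36.2], [340.2, -445.9, 38.3], [346.2, -446.0, 40.4], [352.2, -445.5, 41.6], [358.2, -443.2, 48.5], [364.2, -445.6, 55.5], [370.2, -445.6, 55.9], [376.2, -445.7, 56.2], [382.2, -445.2, 57.5], [388.2, -445.2, 57.9], [394.2, -445.3, 58.2], [400.2, -444.8, 57.6], [406.2, -444.8, 59.9]]
yaw 16.826529329659447
dark a [361.7 363.7 375.6 391.2 393.9] amin 272.20645538121795
mid [ 485.9 -323.8] from pivot end [ 483.4 -324.6]
```

>>> move_arm(
  plan=[
    [[-0.3, -0.05, -4], 0.9, 0],
    [[0, 0, -4], 0, 0],
    [[0, 0, -2], 0, 0],
    [[0, 0, 0], 0, 0],
    [[0, 0, 0], 0, 0],
  ],
)

```text
time_s: 18.25
ee_pos: [487.3, -325.3, -7.7]
ee_rot: [-179.9, 0.1, -163.3]
force: [0.1, 0.3, 0.4]
gripper_width: 91.4
gripper_force: 0.0
```

```bash
python3 tip.py
```

```text
18.25 [ 487.3 -325.3   -7.7] [0.1 0.3 0.4] 91.38696713380737 [10.8 12.9 14.6 16.  17.2]
```

>>> move_arm(
  plan=[
    [[-0.1, 0.1, -1.2], 0, 0],
    [[0, 0, -0.9], 0, 0],
    [[0, 0, 0], 0, 0],
    [[0, 0, 0], 0, 0.45],
    [[0, 0, 0], 0, 0.45],
  ],
  squeeze=25,
)

```text
time_s: 18.8
ee_pos: [485.3, -323.9, -29.8]
ee_rot: [-180.0, 0.0, -163.3]
force: [-0.4, -0.1, 0.4]
gripper_width: 78.1
gripper_force: 0.0
```

>>> move_arm(
  plan=[
    [[0, 0, 0], 0, 0.45],
    [[0, 0, 0], 0, 0.45],
    [[0, 0, 0], 0, 0.45],
    [[0, 0, 0], 0, 0.45],
    [[0, 0, 0], 0, 0.45],
  ],
)

```text
time_s: 19.3
ee_pos: [485.4, -324.0, -29.8]
ee_rot: [-180.0, 0.0, -163.3]
force: [-0.2, -0.5, 1.2]
gripper_width: 50.3
gripper_force: 7.5
```

>>> move_arm(
  plan=[
    [[0, 0, 0.7], 0, 0.45],
    [[0, 0, 1.5], 0, 0.45],
    [[-0.5, 0, 2.5], 0, 0.45],
    [[-1, 0, 3], 0, 0.45],
    [[0, 0, 0], 0, 0.45],
  ],
)

```text
time_s: 19.8
ee_pos: [471.3, -325.2, 50.9]
ee_rot: [-179.7, 0.2, -163.3]
force: [0.4, 0.1, -0.7]
gripper_width: 50.3
gripper_force: 7.1
```

>>> move_arm(
  plan=[
    [[-0.9, 3, 0], -1.5, 0.45],
    [[-0.9, 4, 0], -2.5, 0.45],
    [[-0.9, 4, 0], -2.5, 0.45],
    [[-0.9, 4, 0], -2.5, 0.45],
    [[-0.9, 4, 0], -2, 0.45],
  ],
)

```text
time_s: 20.3
ee_pos: [424.0, -132.1, 46.4]
ee_rot: [180.0, -0.1, -174.5]
force: [1.2, 0.6, -0.7]
gripper_width: 49.8
gripper_force: 7.1
```

>>> move_arm(
  plan=[
    [[-0.5, 4, 0], -1.9, 0.45],
    [[0, 3, 0], 0, 0.45],
    [[0, 0, 0], 0, 0.45],
    [[0, 0, 0], 0, 0.45],
    [[0, 0, 0], 0, 0.45],
  ],
)

```text
time_s: 20.8
ee_pos: [420.2, -64.3, 46.8]
ee_rot: [-180.0, -0.0, -176.2]
force: [0.0, -0.0, 0.3]
gripper_width: 50.4
gripper_force: 7.1
```

```bash
cat > co.py <<'E'
from kn import *
s=env.state(); print(s['time_s'],s['ee_pos'],s['ee_rot'],s['gripper_width'],s['gripper_force'])
e=s['ee_pos']; yaw=np.radians(s['ee_rot'][2]+180); u=np.array([np.cos(yaw),np.sin(yaw)]); n=np.array([-u[1],u[0]])
for nm in("top","scene"):
    p=env.grab_frame(nm); C=cloud(p); hsv=cv2.cvtColor(p["frame"],cv2.COLOR_RGB2HSV)
    k=(abs(C[...,0]-624.6)<35)&(abs(C[...,1]+50.6)<35)&(C[...,2]>53)&(C[...,2]<96)&(hsv[...,2]<150)
    A=C[k]; print(nm,'cone',k.sum(),A.min(0),A.max(0),A.mean(0), 'top part',A[A[:,2]>A[:,2].max()-8].mean(0))
    print([(np.array(q["point"]),round(q["score"],2),dep(p,q["point"])) for q in env.search_frame(p,"cone")[:2]])
    rel=C[...,:2]-e[:2]; a=rel@u; l=rel@n
    k=(a>30)&(a<135)&(abs(l)<50)&(C[...,2]>e[2]+22)&(C[...,2]<e[2]+65)
    A=np.c_[a[k],l[k],C[k][:,2]]
    if len(A)>20:
        print('tongs',len(A),A.min(0),A.max(0),'zmed',[ (a0,round(float(np.percentile(A[abs(A[:,0]-a0)<8][:,2],70)),1)) for a0 in(50,70,90,110) if (abs(A[:,0]-a0)<8).any()],
          'tip l',[round(float(x),1) for x in (A[(A[:,1]>0)&(A[:,0]>95)][:,1].mean(),A[(A[:,1]<0)&(A[:,0]>95)][:,1].mean())])
cv2.imwrite("pics/g1.png",cv2.resize(env.grab_frame("top")["frame"][130:330,190:390,::-1],(600,600),interpolation=cv2.INTER_CUBIC))
E
python3 co.py
```

```text
20.8 [420.2 -64.3  46.8] [-180.    -0.  -176.2] 50.44574276717728 7.077739387750626
top cone 208 [606.2 -68.6  57.4] [639.  -32.5  93.5] [619.5 -50.   80.1] top part [623.5 -50.9  89.4]
[(array([289.6, 173.5]), 0.55, array([625.1, -44. ,  91.4])), (array([270.5, 128.9]), 0.19, array([688. ,  -0.9, 196.2]))]
tongs 109 [ 64.8 -33.3  78.5] [121.1  38.2  98.7] zmed [(70, 94.9), (90, 94.9), (110, 94.6)] tip l [35.3, -30.8]Traceback (most recent call last):
  File "co.py", line 7, in <module>
    A=C[k]; print(nm,'cone',k.sum(),A.min(0),A.max(0),A.mean(0), 'top part',A[A[:,2]>A[:,2].max()-8].mean(0))
                                    ~~~~~^^^
    return umr_minimum(a, axis, None, out, keepdims, initial, where)
ValueError: zero-size array to reduction operation minimum which has no identity
```

>>> move_arm(
  plan=[
    [[0, -0.1, -2.2], 0, 0.45],
    [[2.5, 0.17, 0], 0, 0.45],
    [[2.7, 0.17, 0], 0, 0.45],
    [[0, 0, 0], 0, 0.45],
    [[0, 0, 0], 0, 0.45],
  ],
)

```text
time_s: 21.45
ee_pos: [471.9, -61.9, 24.6]
ee_rot: [180.0, -0.1, -176.3]
force: [-0.6, 0.9, -0.9]
gripper_width: 50.2
gripper_force: 6.9
```

```bash
sed -i 's/("top","scene")/("top",)/' co.py; python3 co.py
```

```text
21.45 [471.9 -61.9  24.6] [ 180.    -0.1 -176.3] 50.208438425848215 6.922734081745148
top cone 206 [606.4 -68.6  55. ] [637.7 -32.5  94.3] [619.3 -50.   80.1] top part [623.4 -50.4  89.9]
[(array([289.3, 172.1]), 0.52, array([628.6, -43.3,  90.2]))]
tongs 50 [ 52.  -34.8  46.7] [134.9  38.9  76.3] zmed [(50, 73.6), (70, 72.5), (90, 73.8), (110, 73.8)] tip l [31.7, -27.8]
```

View pics/g1.png

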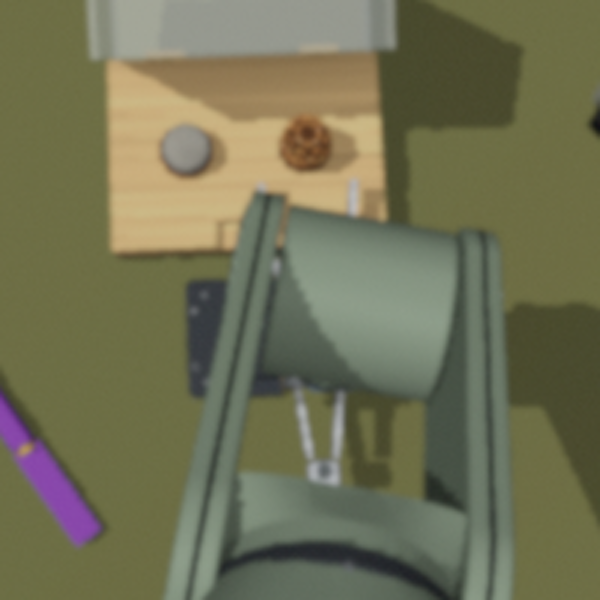

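>>> move_arm(
  plan=[
    [[1.8, 0.12, 0], 0, 0.45],
    [[1.8, 0.12, 0], 0, 0.45],
    [[1.4, 0.09, 0], 0, 0.45],
    [[0, 0, 0], 0, 0.45],
    [[0, 0, 0], 0, 0.45],
  ],
)

```text
time_s: 22.1
ee_pos: [520.7, -58.0, 24.8]
ee_rot: [180.0, -0.1, -176.2]
force: [-1.0, -0.9, -0.6]
gripper_width: 50.2
gripper_force: 6.9
```

>>> move_arm(
  plan=[
    [[0, 0, 0], 0, 0.55],
    [[0, 0, 0], 0, 0.6],
    [[0, 0, 0], 0, 0.7],
    [[0, 0, 0], 0, 1],
    [[0, 0, 0], 0, 1],
  ],
  squeeze=25,
)

```text
time_s: 22.6
ee_pos: [521.9, -58.0, 25.0]
ee_rot: [180.0, -0.0, -176.2]
force: [-0.2, -0.0, -0.6]
gripper_width: 38.6
gripper_force: 25.0
```

>>> move_arm(
  plan=[
    [[0, 0, 0], 0, 1],
    [[0, 0, 0], 0, 1],
    [[0, 0, 0], 0, 1],
  ],
)

```text
time_s: 22.9
ee_pos: [522.1, -58.0, 25.0]
ee_rot: [180.0, -0.0, -176.2]
force: [0.2, -0.4, -1.6]
gripper_width: 38.4
gripper_force: 25.0
```

>>> move_arm(
  plan=[
    [[0, 0, 0.7], 0, 1],
    [[0, 0, 1], 0, 1],
    [[-0.5, 0, 1.5], 0, 1],
    [[-1, 0, 1.5], 0, 1],
    [[-1, 0, 1.5], 0, 1],
  ],
)

```text
time_s: 23.4
ee_pos: [497.2, -58.0, 88.4]
ee_rot: [-180.0, 0.1, -176.2]
force: [0.3, -0.4, -1.8]
gripper_width: 38.5
gripper_force: 25.0
```

>>> move_arm(
  plan=[
    [[-1, 0, 1.5], 0, 1],
    [[-1, 0, 1.5], 0, 1],
    [[-0.5, 0, 1.2], 0, 1],
    [[0, 0, 0.6], 0, 1],
    [[0, 0, 0], 0, 1],
  ],
)

```text
time_s: 23.9
ee_pos: [473.2, -58.2, 136.1]
ee_rot: [-180.0, 0.2, -176.2]
force: [-0.4, -0.4, -1.0]
gripper_width: 38.4
gripper_force: 25.0
```

>>> move_arm(
  plan=[
    [[0, 0, 0], 0, 1],
    [[0, 0, 0], 0, 1],
    [[0, 0, 0], 0, 1],
    [[0, 0, 0], 0, 1],
    [[0, 0, 0], 0, 1],
  ],
)

```text
time_s: 24.4
ee_pos: [472.0, -58.0, 134.7]
ee_rot: [180.0, -0.0, -176.2]
force: [-0.2, -0.5, -1.9]
gripper_width: 38.5
gripper_force: 25.0
```

```bash
python3 cov.py; python3 - <<'E'
from kn import *
p=env.grab_frame("scene"); C=cloud(p); hsv=cv2.cvtColor(p["frame"],cv2.COLOR_RGB2HSV)
t=env.grab_frame("top"); c2=cloud(t)
k=(abs(c2[...,0]-572)<25)&(abs(c2[...,1]+52)<20)&(c2[...,2]>130); print('top cone?',k.sum(),c2[k].mean(0) if k.any() else 0,c2[k].max(0) if k.any() else 0)
print([(np.array(q["point"]),round(q["score"],2),dep(p,q["point"])) for q in env.search_frame(p,"cone")[:2]])
print([(np.array(q["point"]),round(q["score"],2),dep(t,q["point"])) for q in env.search_frame(t,"cone")[:2]])
cv2.imwrite("pics/z.png",np.hstack([cv2.resize(p["frame"][150:350,170:430,::-1],(400,308)),cv2.resize(t["frame"][110:310,100:360,::-1],(400,308))]))
E
```

```text
24.4 [472.  -58.  134.7] [-0.2 -0.5 -1.9] 38.53761930198406
[(np.int64(3316), np.float64(1.26)), (np.int64(3664), np.float64(1.3)), (np.int64(4183), np.float64(1.28))]
top cone? 37 [589.7 -55.5 183.8] [595.1 -32.1 194.8]
[(array([256.9, 185.6]), 0.68, array([588.5, -44.8, 186.1])), (array([256.4, 163.2]), 0.23, array([298.9, -94.9,  -0.9]))]
[]
```

View pics/z.png

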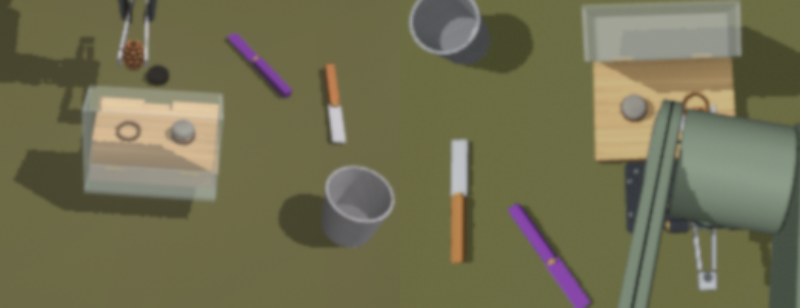

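The picture shows the cone between the tong tips at (133,52), the ring seat empty at (128,131), the pebble still seated, the cover open and the knife flat on the table. I'm handing the job in.

```bash
python3 -c "
from workcell import env
print(env.job_done())"
```

```text
the job is handed in; nothing more can be done
None
```

I handed the job in at about 24.5 s (limit 72 s) with the cover propped open at about 1.28 rad, the knife flat on the table clear of the case, and the cone held in the squeezed tongs with its foot about 15 cm up; no verdict came back.

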